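# Release a casting on the gravity roller track

## Task

Push the stop arm shut across the low end of the roller track, then press the two release buttons all the way down together, one with each fingertip, and keep both down until the casting has rolled down the track and come to rest against the arm; then let the buttons come up again and draw back. The casting must roll by itself: do not touch or lift it, and leave the other things on the bench where they are.

Things in the scene. Friction and masses are not known exactly. Their poses are not given: they have to be found in the camera images.
- track: Gravity roller track fixed to the bench: two aluminium rails 580 mm long, 112 mm over the outside, 16 mm steel rollers between. Origin on the bench under its middle, z up, y along the track to its LOW end (falls 5 degrees; roller tops 78 mm above the bench at the middle, 103 and 53 mm at the ends, rails' lips 15 mm higher). The release box and the arm's hinge are on its -x side.
- pins (a point): Midway between the tops of the two steel pins that hold the casting: 50 mm apart across the track, 9 mm proud of the rollers. Either one alone holds it. Each is one piece with a button: it sinks as far as its button does and springs up again when that is let go. The casting is hollow and open below, so a pin let up under it catches it from inside.
- release_a (a joint): How far the uphill release button is pressed, m: 0 up, 0.014 fully down (2 N to start it, 5 N to hold it down). Counts as down beyond 0.011.
- release_b (a joint): The same for the downhill release button.
- release_a_top (a point): Centre of the top of the uphill button: plain steel mushroom head, 26 mm diameter, 130 mm above the bench when up, pressed straight down. Button centres are 60 mm apart along the track (track y = -60 and 0 mm, x = -112 mm), on a grey box 70 x 130 mm, 100 mm high. The casting's side is 64 mm from the button centres.
- release_b_top (a point): Centre of the top of the downhill button, which is the same.
- stop_arm (a joint): Angle of the stop arm, rad: 0 shut (straight across the track, against the post on the far rail), 1.57 alongside the near rail pointing uphill, 2.2 fully open, swung out to the -x side. Starts between 1.7 and 2.1. Turning it takes about 0.06 N m; it stays where it is left. It shuts by sweeping over the empty lower half of the track.
- stop_hinge (a point): Point on the arm's upright hinge axis (square to the sloping rollers), level with the arm's top edge; fixed to the track.
- stop_push (a point): Point on the arm's top edge, 115 mm from the hinge axis. The arm is a steel bar 10 mm thick reaching to 155 mm from the hinge axis, 36 mm high: its top edge is 53 mm above the roller tops and its lower edge 17 mm, clear of the rails.
- casting_mid (a point): Centre of the casting on the track, a hollow die-cast housing 96 x 235 x 47 mm, about 0.4 kg, lying lengthwise on the rollers against the pins. Against the shut arm this point is 128 mm downhill of the track's middle (track y = +0.128). Rolling down takes 3 to 5 s.
- ink_tin: Black tin, 69 mm diameter, 60 mm high, beyond the track's low end; a bystander. Origin under its centre.
- flat_file: File with wooden handle, 300 mm long, 26 mm high; a bystander. Origin under its middle.
- mallet: Rubber mallet, 288 mm long, 55 mm high, behind the track; a bystander. Origin under its middle.
- scraper: Putty scraper, 190 mm long, 22 mm high; a bystander. Origin under its middle.
- spare_casting: A second casting of the same kind, lying on the bench behind the track; a bystander, not part of the work. Origin under its middle.

How it is judged:
By the outcome, as a careful person would: the job done as asked, in the order asked, and still so for the second after the job is handed in, with the robot touching nothing.
It also fails if it takes over 58 s, if anything falls off the work surface, if the arm or the gripper's body presses on something with over 40 N, if the wrist force passes 120 N, or if a joint passes its speed limit or range.

## Robot

A 6-joint arm with a two-finger parallel gripper is mounted at the origin on a cart in front of the work surface, level with it; the furniture and walls round the work are solid. World frame = base frame: x ahead of the robot, y to its left, z up, the work surface at z = 0. Lengths are in mm, angles in rad, forces in N, time in s.
With the tool pointing down it reaches from about 325 to 900 mm from the base axis. Payload 6.1 kg.
Tool frame: the origin (TCP) lies at the very end of the fingers, on their centre line; the grasp point (between the pads) lies 19 mm behind it; y points along the fingers, x is the direction in which the jaws open and shut, and the axes are right-handed (so a half turn about y gives the same grasp; the last joint's range is limited). The gripper opens to 87 mm and grips with 3 to 60 N. Pads are 19 mm wide; open, the fingers measure 117 mm over their backs; the gripper's body (75 mm by 190 mm) begins 51 mm behind the grasp point.
Start: joints at [-1.42, 0.22, 1.526, -0, 1.395, -0.126], TCP at [170.792, -601.203, 190.338] pointing down, gripper open.
Joint ranges: [-2.98, 2.98], [-0.91, 2.08], [0.09, 2.57], [-1.24, 4.39], [0.2, 2.65], [-2.68, 2.68]. Speed limits (rad/s): [2.57, 2.57, 3.01, 3.14, 3.14, 3.14].

## Interface

Orientations are given as a 3x3 rotation matrix whose columns are the frame's x, y, z axes.
In Python, from station import manip gives the robot as it stands. Calls block until the motion is done:
- manip.move_ptp(position, orientation): joint-space move of the TCP to a pose.
- manip.movel(position, max_speed=150, frame=None): straight line of the TCP; frame=None keeps the orientation; max_speed is the mean speed in mm/s.
- manip.goto_joints(angles): joint-space move.
- manip.grip(opening, effort=None): finger opening in mm; effort is the grip in N (None keeps the last); returns when the fingers have stopped.
- manip.sleep(seconds).
- manip.ik(position, orientation): joint angles nearest the present ones, or None.
- manip.read_camera(name): name is "scene" or "side" or "wrist"; returns a dict with "color" (384x512x3 uint8, blue, green, red), "K" (3x3 intrinsics, pixels), "extrinsics" (4x4, takes a point from camera to world coordinates). Camera axes: x right, y down, z forward; pixel columns grow to the right and rows downward; lengths in mm; the calibration is good to about 2 mm. The wrist camera is an equidistant fisheye: a pixel r from the principal point sees the ray r / f radians off the axis. A picture is of the moment at which its call begins. There is no depth.
A pose or a line that the arm cannot do raises manip.PlanningError and nothing moves.
- manip.hand_in(): hands the job in, once; it reports no verdict.
Readings, each from a call of its own:
- manip.get_clock(): time.
- manip.get_qpos(): joint angles.
- manip.get_qvel(): joint speeds.
- manip.get_effort(): joint torques, N m.
- manip.get_tcp_pos(): TCP position.
- manip.get_tcp_rot(): TCP orientation.
- manip.get_wrist_force(): force on the tool from outside, world axes, zero at the start.
- manip.get_wrist_torque(): the same for the moment, N m.
- manip.get_opening(): finger opening in mm.
Only numpy, scipy, OpenCV 4.12 (cv2) and the standard library are available. Lean on these libraries where they do the work, as an engineer would, in place of code of your own. Each camera call takes 0.05 s, during which the arm holds its last target.

## Working session

There is one attempt and no reset: what is moved stays moved. The work goes in short steps, each a Python script; the robot and the scene stay as the last script left them, time stands still between calls to the robot, and variables do not carry over. Pictures are saved under pics/ and viewed, and the job is handed in when it is done.

```bash
ls; mkdir -p pics
python3 - <<'E'
from station import manip
import cv2,numpy as np
print(manip.get_clock(),manip.get_tcp_rot())
for n in ["scene","side","wrist"]:
    r=manip.read_camera(n); cv2.imwrite(f"pics/{n}0.png",r["color"]); np.savez(f"{n}0.npz",**r)
    print(n,r["K"],r["extrinsics"])
E
```

```text
pics
0.0 [[ 2.73203314e-01 -2.73750069e-04  9.61956275e-01]
 [-9.61954358e-01  1.93877544e-03  2.73203322e-01]
 [-1.93980663e-03 -9.99998083e-01  2.66344803e-04]]
scene [[449.61197498   0.         256.44469959]
 [  0.         449.61197498 194.28469291]
 [  0.           0.           1.        ]] [[-6.28482982e-01 -4.26410447e-01  6.50525381e-01 -5.36616355e+02]
 [-7.77823187e-01  3.44023012e-01 -5.25965073e-01  9.30233879e+02]
 [ 4.81301298e-04 -8.36553822e-01 -5.47884541e-01  1.04582419e+03]
 [ 0.00000000e+00  0.00000000e+00  0.00000000e+00  1.00000000e+00]]
side [[487.64025439   0.         254.69715245]
 [  0.         487.64025439 200.23210074]
 [  0.           0.           1.        ]] [[-9.02605564e-01 -2.54333940e-01  3.47300221e-01  1.70898940e+01]
 [-4.30001200e-01  4.95122047e-01 -7.54952400e-01  1.22643182e+03]
 [ 2.00540219e-02 -8.30763748e-01 -5.56263814e-01  9.94242815e+02]
 [ 0.00000000e+00  0.00000000e+00  0.00000000e+00  1.00000000e+00]]
wrist [[297.31863964   0.         260.85714916]
 [  0.         297.31863964 194.91974523]
 [  0.           0.           1.        ]] [[ 2.73837740e-01 -9.18617523e-01 -2.84876707e-01  2.50003287e+02]
 [-9.61775177e-01 -2.61913926e-01 -7.99349964e-02 -5.78824985e+02]
 [-1.18348829e-03  2.95876564e-01 -9.55225449e-01  3.84337418e+02]
 [ 0.00000000e+00  0.00000000e+00  0.00000000e+00  1.00000000e+00]]
```

View pics/scene0.png

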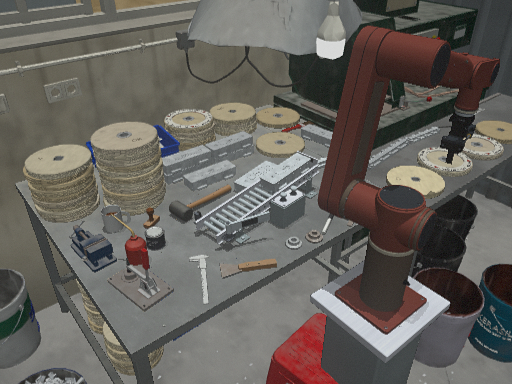

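View pics/side0.png

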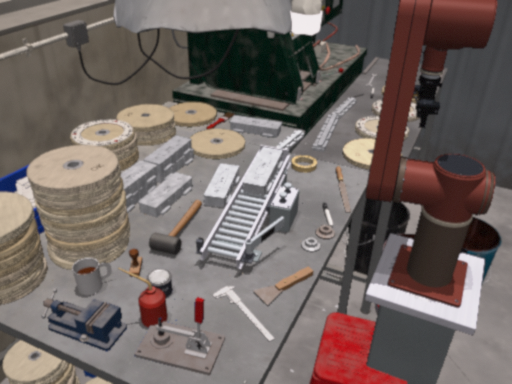

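View pics/wrist0.png

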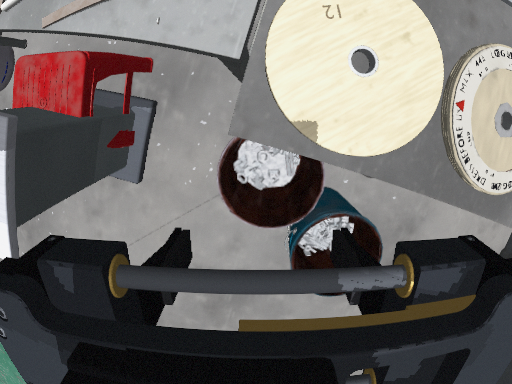

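The scene view shows the track at about (262,200) with its low end near (225,235) and the release box at (288,205). In the side view the track is at (245,205), its low end near (225,262) and the box at (287,205). I'll enlarge both.

Run:
```python
import cv2
a=cv2.imread("pics/scene0.png")[140:255,180:340]
cv2.imwrite("pics/sc.png",cv2.resize(a,None,fx=5,fy=5,interpolation=cv2.INTER_CUBIC))
b=cv2.imread("pics/side0.png")[120:275,185:325]
cv2.imwrite("pics/sd.png",cv2.resize(b,None,fx=3.8,fy=3.8,interpolation=cv2.INTER_CUBIC))
```

```text
(no output)
```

View pics/sc.png

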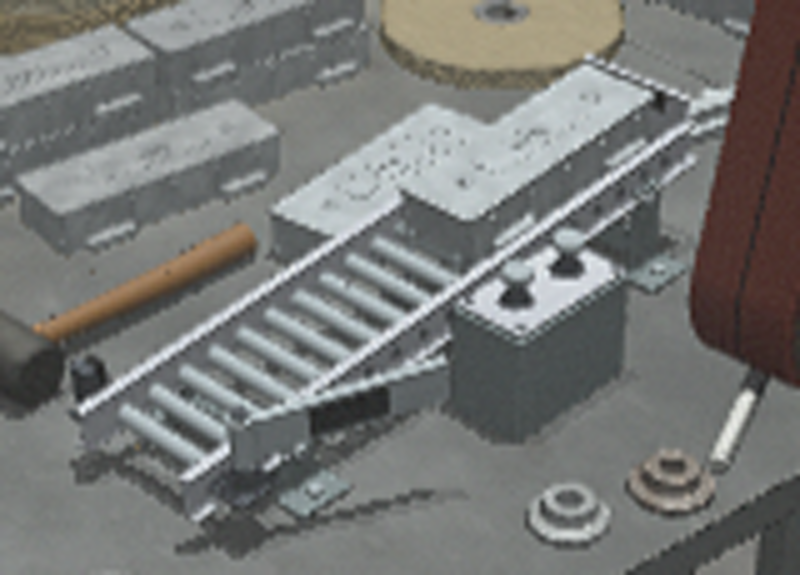

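View pics/sd.png

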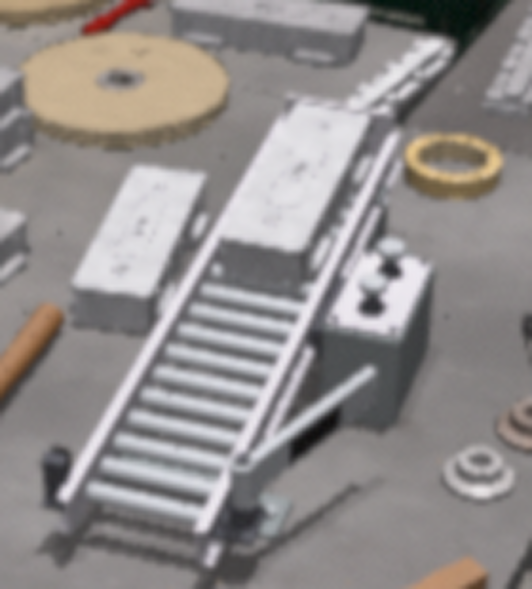

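The two buttons (scene crop (518,268) and (569,238)), the arm from hinge (245,415) to tip (450,355), and the low rail ends are clear in both crops. I'll triangulate them.

```bash
cat > h.py <<'E'
import numpy as np,cv2
def ray(f,uv):
    d=np.load(f) if isinstance(f,str) else f
    K=d["K"];E=d["extrinsics"]
    v=np.array([(uv[0]-K[0,2])/K[0,0],(uv[1]-K[1,2])/K[1,1],1.]);v=E[:3,:3]@v
    return E[:3,3],v/np.linalg.norm(v)
def onz(f,uv,z):
    o,v=ray(f,uv);return o+v*(z-o[2])/v[2]
def tri(r1,r2):
    A=np.zeros((3,3));b=np.zeros(3)
    for o,v in (r1,r2):
        P=np.eye(3)-np.outer(v,v);A+=P;b+=P@o
    p=np.linalg.solve(A,b)
    return p,[np.linalg.norm((np.eye(3)-np.outer(v,v))@(p-o)) for o,v in (r1,r2)]
E
python3 - <<'E'
from h import *
np.set_printoptions(precision=1,suppress=True)
c=lambda u:(u[0]/5+180-.4,u[1]/5+140-.4); s=lambda u:(u[0]/3.8+185-.37,u[1]/3.8+120-.37)
pts={'B':((518,266),(373,285),130),'A':((569,236),(391,246),130),'tip':((450,357),(372,372),None),'hinge':((240,418),(242,465),None),
'farlow':((82,412),(66,496),68),'nearlow':((185,478),(204,528),68),'farup':((590,58),(290,97),118)}
for k,(a,b,z) in pts.items():
    p,e=tri(ray("scene0.npz",c(a)),ray("side0.npz",s(b)))
    print(k,p,np.array(e),*( [onz("scene0.npz",c(a),z),onz("side0.npz",s(b),z)] if z else []))
E
```

```text
B [495.5 -32.  125.3] [4.5 4.5] [495.9 -33.1 130. ] [489.5 -17.8 130. ]
A [503.  -91.4 127.3] [2.3 2.3] [502.8 -91.4 130. ] [499.8 -83.3 130. ]
tip [452.6  70.8 112.2] [3.9 3.9]
hinge [495.3 224.8 107.6] [2.2 2.2]
farlow [622.2 276.1  65.1] [0.4 0.4] [619.3 277.5  68. ] [619.9 279.6  68. ]
nearlow [507.3 264.6  68.7] [0.9 0.9] [509.2 263.2  68. ] [507.1 265.   68. ]
farup [ 696.8 -295.8  134.1] [1.5 1.5] [ 720.9 -319.9  118. ] [ 708.1 -321.4  118. ]
```

Checks: the A–B spacing is 59.9 mm (60 expected), the heights are about 127 mm (130), and the arm is about 160 mm long (155). The rail ends are 115 mm apart (112). Next I'll take a closer look with the wrist camera.

```bash
cat >> h.py <<'E'
def down(yawz):
    z=np.array([np.cos(yawz),np.sin(yawz),0]);y=np.array([0,0,-1.]);return np.column_stack([np.cross(y,z),y,z])
def wray(d,uv):
    K=d["K"];E=d["extrinsics"];dx=(uv[0]-K[0,2])/K[0,0];dy=(uv[1]-K[1,2])/K[1,1];r=np.hypot(dx,dy)
    v=np.array([dx*np.sin(r)/r,dy*np.sin(r)/r,np.cos(r)]);return E[:3,3],E[:3,:3]@v
def wonz(d,uv,z):
    o,v=wray(d,uv);return o+v*(z-o[2])/v[2]
E
python3 - <<'E'
from station import manip
from h import *
p=manip.get_tcp_pos(); 
manip.movel([p[0],p[1],330],max_speed=250); 
manip.move_ptp([450,60,330],down(-0.1))
print(manip.get_clock(),manip.get_qpos(),manip.get_wrist_force())
r=manip.read_camera("wrist");cv2.imwrite("pics/w1.png",r["color"]);np.savez("w1.npz",**r)
print(r["extrinsics"])
E
```

```text
3.4 [-4.25208464e-02 -2.52694396e-01  1.73686522e+00 -1.93407245e-04
  1.65745590e+00  1.62913237e+00] [ 0.1947185  -0.62782492  0.31163244]
[[-1.00094409e-01 -9.50369657e-01 -2.94582118e-01  5.32159020e+02]
 [-9.94977927e-01  9.56621310e-02  2.94564422e-02  5.08948009e+01]
 [ 1.85844231e-04  2.96051130e-01 -9.55172076e-01  5.24911214e+02]
 [ 0.00000000e+00  0.00000000e+00  0.00000000e+00  1.00000000e+00]]
```

View pics/w1.png

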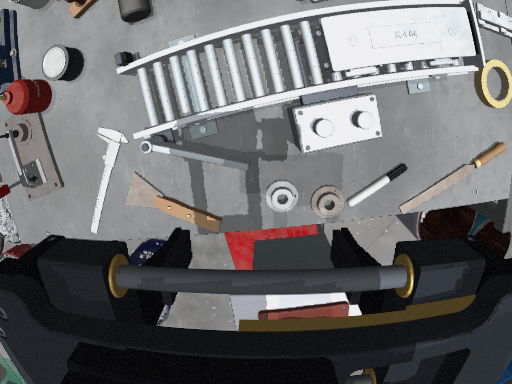

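The wrist view shows button B near (322,127), button A near (368,120), the hinge at (147,147) and the arm tip at (249,163). The low rail ends are near (120,70) and (136,137). I'll zoom in for exact pixels.

Run:
```python
import cv2
im=cv2.imread("pics/w1.png")
a=cv2.resize(im[85:160,280:400],None,fx=6,fy=6,interpolation=cv2.INTER_CUBIC)
b=cv2.resize(im[45:175,110:260],None,fx=4.5,fy=4.5,interpolation=cv2.INTER_CUBIC)
cv2.imwrite("pics/w1a.png",a);cv2.imwrite("pics/w1b.png",b)
```

```text
(no output)
```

View pics/w1a.png

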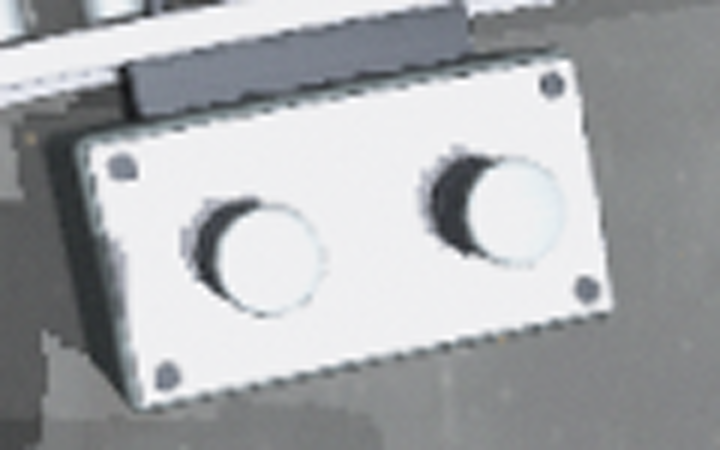

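View pics/w1b.png

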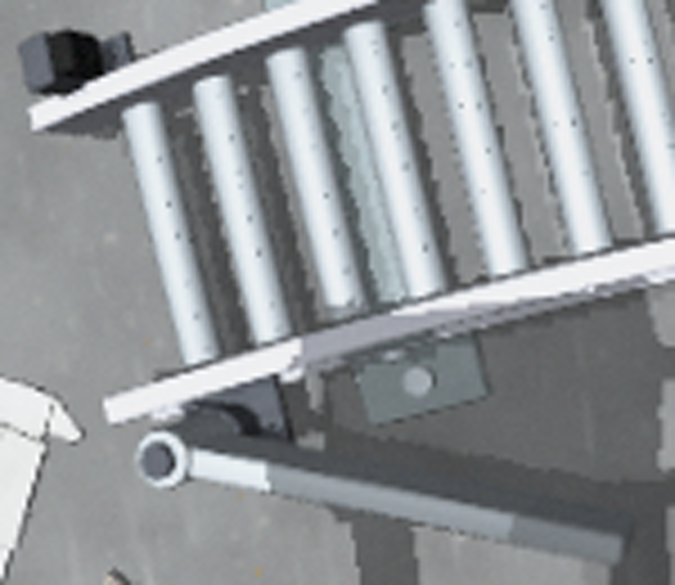

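Run:
```python
from h import *
np.set_printoptions(precision=1,suppress=True)
d=np.load("w1.npz")
A=wonz(d,(515/6+280-.4,211/6+85-.4),130);B=wonz(d,(270/6+280-.4,260/6+85-.4),130)
c=lambda u,v:(u/4.5+110-.4,v/4.5+45-.4)
H=wonz(d,c(157,459),109);T=wonz(d,c(620,548),122)
fl=wonz(d,c(38,115),68);nl=wonz(d,c(112,408),68)
print("A",A,"B",B,np.linalg.norm(A-B),"H",H,"T",T,np.linalg.norm(T-H),fl,nl,np.linalg.norm(fl-nl))
y=(B-A)[:2]/np.linalg.norm((B-A)[:2]); x=np.array([y[1],-y[0]])
y2=np.array([-(fl-nl)[1],(fl-nl)[0]]);print("yaw track y from buttons",np.arctan2(y[1],y[0]),"rails",np.arctan2(y2[1],y2[0]))
O=(A+B)[:2]/2+112*x+30*y
for n,p in dict(H=H,T=T,fl=fl,nl=nl).items(): q=p[:2]-O; print(n,"track",q@x,q@y)
a=(T-H)[:2];print("arm",np.arctan2(-(a@y),a@x),"O",O)
```

```text
A [503.3 -90.3 130. ] B [495.3 -31.4 130. ] 59.45156906240344 H [495.6 227.5 109. ] T [450.9  77.7 122. ] 156.87899945172882 [625.5 274.5  68. ] [513.1 259.6  68. ] 113.40338907487303
yaw track y from buttons 1.7045374660851613 rails 1.7022276608937412
H track -77.22540282883071 256.2709310193947
T track -141.52663326858607 113.76699341446741
fl track 57.802438615722856 285.50080391739857
nl track -55.60064794440271 285.7627434212916
arm 1.9946678624412195 O [606.3 -16.1]
```

All checks agree: the buttons are 59.5 mm apart, the arm is 157 mm long, the rails are 113 mm apart, and the two yaw estimates match within 0.002 rad. The arm angle is 1.99 rad, inside the stated range. Now I'll close the arm.

```bash
cat >> h.py <<'E'
TY=1.7034; Y=np.array([np.cos(TY),np.sin(TY)]); X=np.array([Y[1],-Y[0]])
A=np.array([503.3,-90.3]);B=np.array([495.3,-31.4]);H=np.array([495.6,227.5])
def pose(q,off,r=115,dz=-23):
    d=np.cos(q)*X-np.sin(q)*Y;n=np.sin(q)*X+np.cos(q)*Y
    p=H+r*d-off*n
    yt=256-(p-H)@Y
    z=109+dz-np.tan(np.radians(5))*((p-H)@Y)
    return np.array([p[0],p[1],z]),down(np.arctan2(n[1],n[0])),n
E
python3 - <<'E'
from station import manip
from h import *
np.set_printoptions(precision=2,suppress=True)
for q in np.linspace(2.0,0,6): print(q,pose(q,15)[0],manip.ik(*pose(q,15)[:2]))
p,R,n=pose(2.0,32)
manip.grip(0)
manip.move_ptp(p+[0,0,90],R)
manip.movel(p,max_speed=120)
print(manip.get_clock(),manip.get_wrist_force(),manip.get_tcp_pos(),p,manip.get_opening())
r=manip.read_camera("wrist");cv2.imwrite("pics/w2.png",r["color"])
E
```

```text
2.0 [447.64 121.91  94.6 ] [ 0.1  -0.08  2.03 -0.    1.19  1.96]
1.6 [492.55 111.57  96.02] [ 0.07  0.02  1.93 -0.    1.19  1.53]
1.2 [537.94 119.53  95.85] [ 0.08  0.13  1.81 -0.    1.2   1.14]
0.7999999999999998 [576.64 144.54  94.13] [ 0.11  0.23  1.7  -0.    1.21  0.78]
0.3999999999999999 [602.55 182.65  91.13] [ 0.17  0.32  1.6  -0.    1.22  0.44]
0.0 [611.57 227.84  87.31] [ 0.24  0.37  1.54 -0.    1.23  0.1 ]
6.5667 [ 0.09 -0.6  -0.04] [432.31 126.87  94.98] [431.39 126.87  93.98] 0.6175180617401025
```

View pics/w2.png

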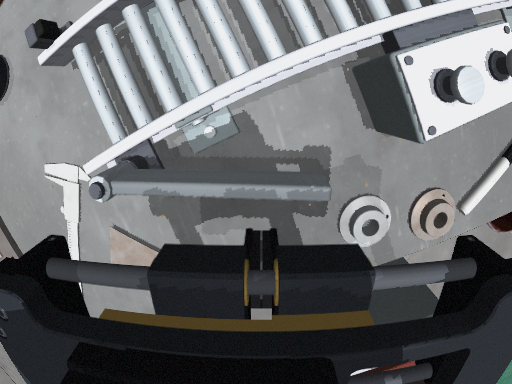

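The closed fingers, at (262,245), are behind the arm, which lies at row 187 and parallel to them. Nothing is touching. I'll sweep it shut.

Run:
```python
from station import manip
from h import *
np.set_printoptions(precision=2,suppress=True)
f0=np.array(manip.get_wrist_force())
qs=[1.98]+list(np.arange(1.8,0.15,-0.2))+[0.08]
for q in qs:
    p,R,n=pose(q,15); manip.movel(p,max_speed=90,frame=R)
    f=np.array(manip.get_wrist_force())-f0
    print(round(q,2),manip.get_clock(),f)
    if np.linalg.norm(f)>15: print("STOP");break
else:
    q=0.08
    while q>-0.08:
        q-=0.013; p,R,n=pose(q,15); manip.movel(p,max_speed=30,frame=R)
        f=np.array(manip.get_wrist_force())-f0; print(round(q,3),f,f[:2]@n)
        if f[:2]@n<-5: break
print(manip.get_clock(),manip.get_tcp_pos())
for n in("wrist","side"):
    r=manip.read_camera(n);cv2.imwrite(f"pics/{n}3.png",r["color"])
```

```text
1.98 6.9833 [ 0.47 -1.57 -0.68]
1.8 7.3667 [-0.43  0.15  0.13]
1.6 7.775 [ 0.72 -0.48 -0.15]
1.4 8.1833 [-0.24 -0.71 -0.53]
1.2 8.5917 [ 0.85 -0.48 -1.15]
1.0 9.0 [ 0.26 -0.92  0.9 ]
0.8 9.4083 [ 1.15 -0.97  0.68]
0.6 9.8167 [ 0.05 -0.94 -1.17]
0.4 10.225 [-0.76 -0.93  0.18]
0.2 10.6333 [ 0.14 -0.33  0.3 ]
0.08 10.9417 [-0.47 -0.82 -1.4 ]
0.067 [ 0.04 -0.49 -0.28] -0.4940270203818397
0.054 [ 0.65 -0.59  0.28] -0.6416997865198144
0.041 [ 0.6  -0.92  0.27] -0.9747463240641905
0.028 [ 0.13 -0.37 -0.7 ] -0.38017889119270815
0.015 [ 0.38 -1.32 -0.03] -1.3536907321727887
0.002 [ 1.23 -1.13  0.67] -1.2772072509734365
-0.011 [-0.2  -0.    0.54] 0.026043351211443095
-0.024 [ 0.45 -0.7  -0.28] -0.7589215945751195
-0.037 [ 0.35 -0.41 -0.18] -0.4615057890303575
-0.05 [ 0.88 -0.27 -0.23] -0.4209452092090528
-0.063 [ 0.69 -0.35  1.2 ] -0.4800418876044964
-0.076 [ 0.02 -0.43 -0.23] -0.4224628620429727
-0.089 [-0.14 -0.71  0.43] -0.6649139961180611
14.1917 [611.04 238.26  86.39]
```

View pics/wrist3.png

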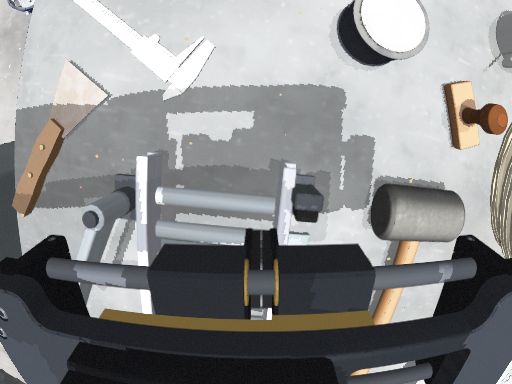

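View pics/side3.png

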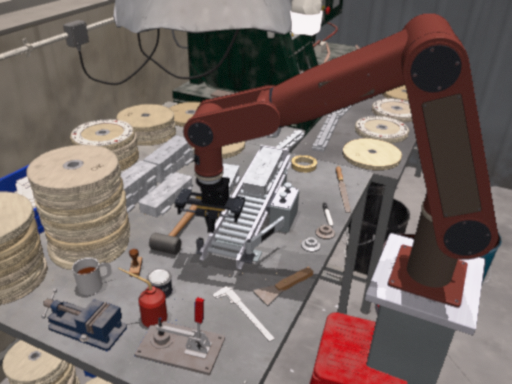

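The arm did not follow: it still runs from the hinge at (92,218) uphill to (75,290), and the finger has passed it without any noticeable force. I'll lift clear and look again.

Run:
```python
from station import manip
from h import *
p=manip.get_tcp_pos(); manip.movel([p[0],p[1],200],max_speed=200)
manip.move_ptp([450,80,250],down(-0.1))
print(manip.get_clock())
for n in("wrist","side","scene"):
    r=manip.read_camera(n);cv2.imwrite(f"pics/{n}4.png",r["color"]);np.savez(f"{n}4.npz",**r)
```

```text
16.4667
```

View pics/wrist4.png

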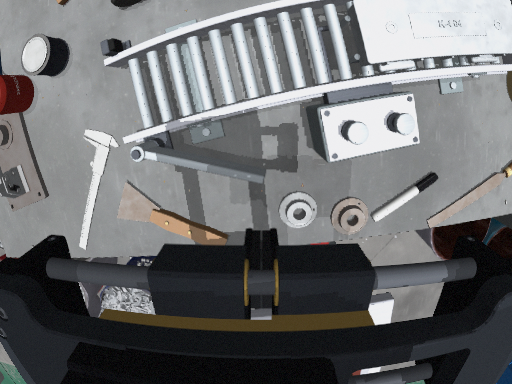

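View pics/side4.png

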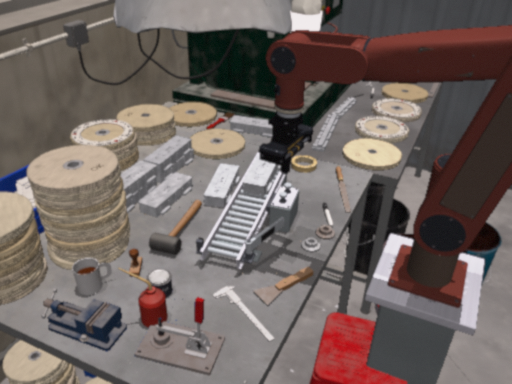

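Seen from above, the arm is still open, with the hinge at (137,154) and the tip near (265,180). I'll zoom in and measure its angle and height.

Run:
```python
import cv2
im=cv2.imread("pics/wrist4.png")
cv2.imwrite("pics/w4a.png",cv2.resize(im[130:200,120:280],None,fx=5,fy=5,interpolation=cv2.INTER_CUBIC))
b=cv2.imread("pics/side4.png")[205:275,230:300]
c=cv2.imread("pics/scene4.png")[195:255,205:285]
import numpy as np
cv2.imwrite("pics/s4a.png",np.hstack([cv2.resize(b,(420,420),interpolation=cv2.INTER_CUBIC),cv2.resize(c,(380,285),interpolation=cv2.INTER_CUBIC).copy() if 0 else cv2.copyMakeBorder(cv2.resize(c,(380,285),interpolation=cv2.INTER_CUBIC),0,135,0,0,cv2.BORDER_CONSTANT)]))
```

```text
(no output)
```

View pics/w4a.png

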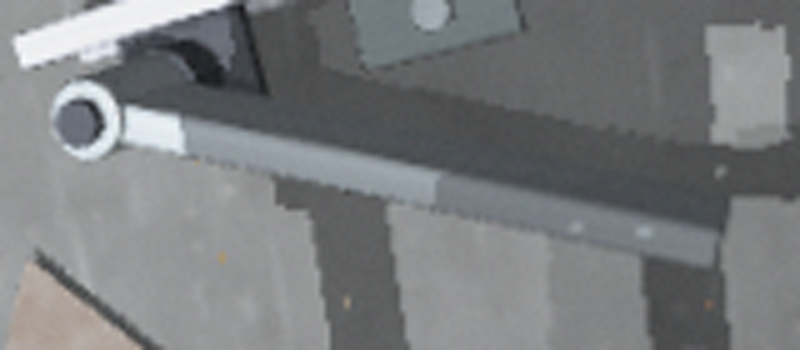

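View pics/s4a.png

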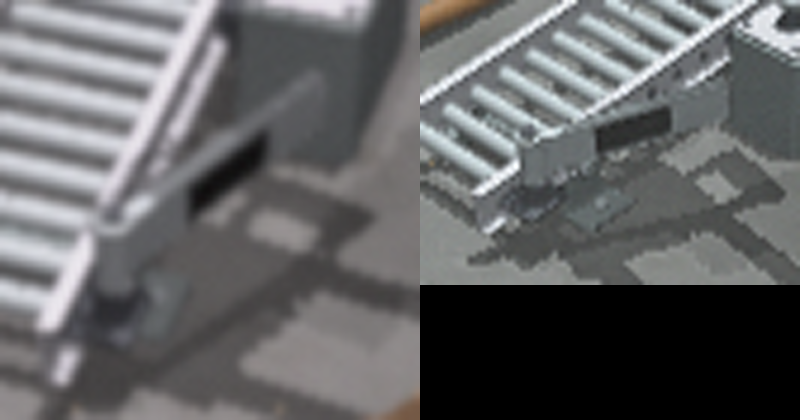

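Run:
```python
from h import *
np.set_printoptions(precision=1,suppress=True)
d=np.load("wrist4.npz");d1=np.load("w1.npz")
c=lambda u,v:(u/5+120-.4,v/5+130-.4);c1=lambda u,v:(u/4.5+110-.4,v/4.5+45-.4)
h=wonz(d,c(80,120),109);t=wonz(d,c(715,248),122);print(h,t,np.linalg.norm(t-h))
a=(t-h)[:2];print("q",np.arctan2(-(a@Y),a@X))
print(tri(wray(d,c(80,120)),wray(d1,c1(157,459))))
print(tri(wray(d,c(715,248)),wray(d1,c1(620,548))))
print(tri(wray(d,c(715,248)),ray("side0.npz",(372/3.8+185-.37,372/3.8+120-.37))))
print(tri(wray(d,c(715,248)),ray("scene4.npz",(725/4.75-420/4.75+205,78/4.75+195))))
```

```text
[495.3 227.5 109. ] [450.5  77.8 122. ] 156.82235497550144
q 1.9940561860827606
(array([495.7, 226.2, 112. ]), [np.float64(0.14207407404349529), np.float64(0.14207407404346556)])
(array([451.4,  77.6, 125.3]), [np.float64(0.14166330449049924), np.float64(0.1416633044905146)])
(array([448.8,  78.2, 113.5]), [np.float64(0.4708145309386764), np.float64(0.4708145309386837)])
(array([449. ,  76.7, 119.4]), [np.float64(1.3819952541232265), np.float64(1.3819952541232672)])
```

The hinge and tip heights check out (112 and 113–125 mm) and the angle is unchanged at 1.994. I'll repeat the first part of the push lower down, taking pictures as it goes to see what the finger does.

Run:
```python
from station import manip
from h import *
np.set_printoptions(precision=2,suppress=True)
p,R,n=pose(2.0,32,dz=-29)
manip.move_ptp(p+[0,0,70],R); manip.movel(p,max_speed=150)
f0=np.array(manip.get_wrist_force())
ims=[]
for q in (2.0,1.9,1.75):
    p,R,n=pose(q,15,dz=-29); manip.movel(p,max_speed=90,frame=R)
    print(q,manip.get_clock(),np.array(manip.get_wrist_force())-f0,manip.get_tcp_pos(),p)
    ims.append(manip.read_camera("wrist")["color"][60:300])
    if q==1.75: s=manip.read_camera("side");cv2.imwrite("pics/side5.png",cv2.resize(s["color"][170:275,200:320],None,fx=5,fy=5))
cv2.imwrite("pics/w5.png",np.vstack([cv2.resize(ims[1],None,fx=1.17,fy=1.17),cv2.resize(ims[2],None,fx=1.17,fy=1.17)]))
```

```text
2.0 18.075 [-1.26 -0.18 -1.42] [448.7  121.84  89.63] [447.64 121.91  88.6 ]
1.9 18.4 [-0.34  0.03 -0.49] [458.25 117.69  89.18] [458.43 117.65  89.1 ]
1.75 18.7917 [ 0.02 -0.37 -0.49] [474.69 113.46  89.5 ] [475.26 113.32  89.67]
```

View pics/w5.png

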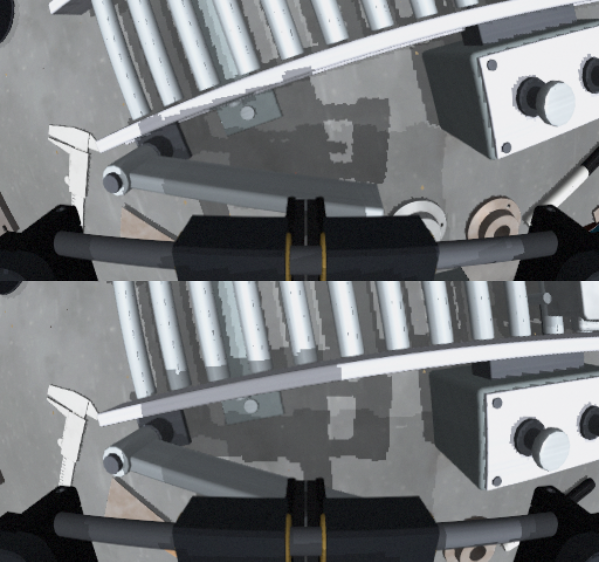

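View pics/side5.png

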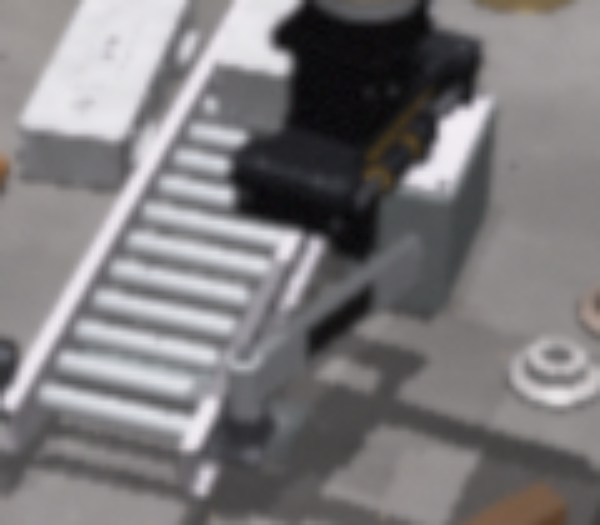

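Run:
```python
from h import *
d=np.load("side0.npz")
def pr(p):
    E=np.linalg.inv(d["extrinsics"]);q=d["K"]@(E[:3,:3]@np.array(p)+E[:3,3]);u=q[:2]/q[2];return u,(u-[200,170])*5
print("tcp",pr([474.7,113.5,89.5]))
for z in (89.5,108,128,159): print(z,pr([474.7,113.5,z])[1])
print("hinge top",pr([495.5,227,110]),"tip",pr([450.7,77.7,122])); print("tipbase",pr([450.7,77.7,86]))
# arm point at 115
print("arm115 top",pr([462.6,117,119])[1],"bottom",pr([462.6,117,83])[1])
from station import manip
print(manip.get_qpos(),manip.get_opening())
```

```text
tcp (array([270.07431136, 227.56250152]), array([350.37155679, 287.8125076 ]))
89.5 [350.37155679 287.8125076 ]
108 [351.50805374 263.64107508]
128 [352.75446607 237.13192211]
159 [354.72384868 195.24637317]
hinge top (array([247.8647698 , 240.99579931]), array([239.32384898, 354.97899655])) tip (array([282.30207321, 215.02114504]), array([411.51036607, 225.10572522]))
tipbase (array([281.70796953, 224.40226129]), array([408.53984764, 272.01130646]))
arm115 top [368.07737759 257.49267483] bottom [365.63972652 304.71241069]
[ 7.29072128e-02 -9.59973726e-03  1.97398692e+00  1.44617345e-04
  1.17825875e+00  1.69297975e+00] 0.6002213986143231
```

The finger tip clearly went past the bar with no force on it, and the bar did not move: it shows at q≈2.0 in both frames. I'll straddle the bar instead and close lightly on it. The opening reading will show whether there is contact, since the bar is 10 mm thick.

```bash
cat >> h.py <<'E'
def gpose(q,r=112,dz=-26):
    p,R,n=pose(q,0,r,dz); return p,down(np.arctan2(n[1],n[0])+np.pi/2),n
E
python3 - <<'E'
from station import manip
from h import *
np.set_printoptions(precision=2,suppress=True)
p0=np.array(manip.get_tcp_pos()); 
for q in (1.994,1,0): print(gpose(q)[0],manip.ik(*gpose(q)[:2]))
manip.movel(p0+[0,0,75],max_speed=250)
manip.grip(50,5)
p,R,n=gpose(1.994)
manip.move_ptp(p+[0,0,60],R); 
r=manip.read_camera("wrist")["color"]; cv2.imwrite("pics/w6.png",r)
f0=np.array(manip.get_wrist_force())
manip.movel(p,max_speed=100)
print(manip.get_clock(),manip.get_wrist_force()-f0,manip.get_tcp_pos(),p)
manip.grip(4,5)
print(manip.get_clock(),"opening",manip.get_opening(),manip.get_wrist_force()-f0)
r=manip.read_camera("wrist")["color"]; cv2.imwrite("pics/w6b.png",r)
E
```

```text
[463.51 120.2   91.93] [ 0.09 -0.04  1.99 -0.    1.18  0.38]
[568.04 142.08  91.25] [ 0.11  0.22  1.72 -0.    1.2  -0.59]
[606.62 242.31  83.  ] [ 0.26  0.38  1.54 -0.    1.22 -1.44]
22.3917 [ 0.75 -0.23  0.25] [463.93 120.25  92.37] [463.51 120.2   91.93]
23.4 opening 4.147335751607283 [ 0.52 -0.23  0.29]
```

View pics/w6.png

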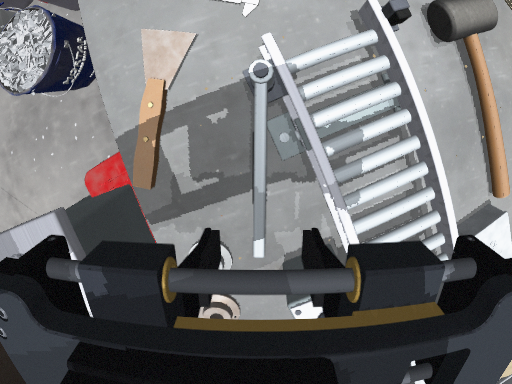

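View pics/w6b.png

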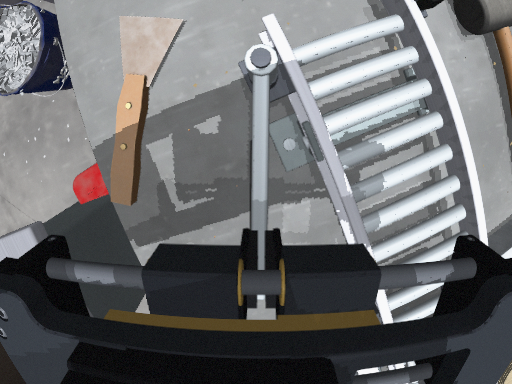

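The fingers closed to 4.1 mm around a 10 mm bar, which disagrees with what is expected. I'll zoom in on the fingertips.

Run:
```python
from station import manip
import cv2,numpy as np
im=cv2.imread("pics/w6b.png")[210:340,200:330]
cv2.imwrite("pics/w6c.png",cv2.resize(im,None,fx=4.6,fy=4.6,interpolation=cv2.INTER_CUBIC))
r=manip.read_camera("side")["color"];s=manip.read_camera("scene")["color"]
cv2.imwrite("pics/s6.png",np.hstack([cv2.resize(r[170:270,210:310],(400,400),interpolation=cv2.INTER_CUBIC),cv2.resize(s[150:250,200:300],(400,400),interpolation=cv2.INTER_CUBIC)]))
```

```text
(no output)
```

View pics/w6c.png

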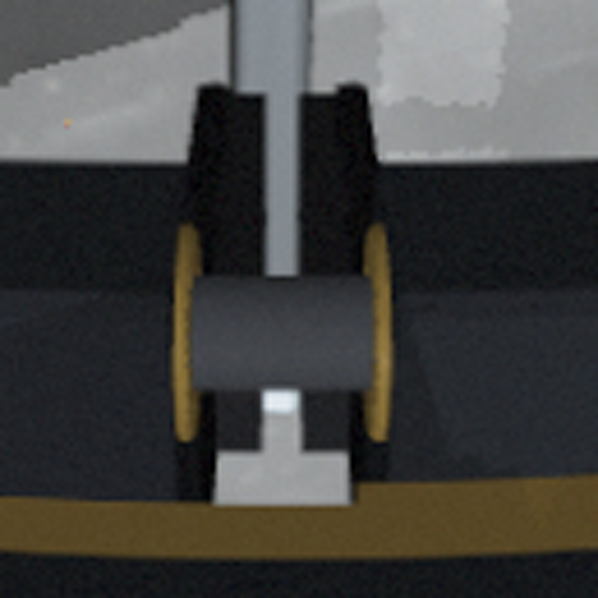

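View pics/s6.png

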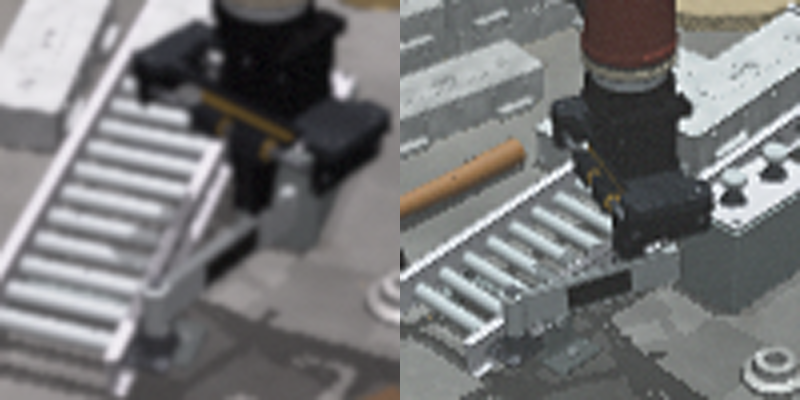

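Run:
```python
from h import *
from station import manip
def pr(f,p):
    d=np.load(f);E=np.linalg.inv(d["extrinsics"]);q=d["K"]@(E[:3,:3]@np.array(p)+E[:3,3]);return q[:2]/q[2]
t=np.array(manip.get_tcp_pos());print(t,manip.get_qpos())
for dz in (0,20,40,70):
    print(dz,"side",(pr("side0.npz",t+[0,0,dz])-[210,170])*4,"scene",(pr("scene0.npz",t+[0,0,dz])-[200,150])*4+[400,0])
for n,p in dict(hinge=[495.5,227,110],tip=[450.7,77.7,122],tipb=[450.7,77.7,86]).items():
    print(n,(pr("side0.npz",p)-[210,170])*4,(pr("scene0.npz",p)-[200,150])*4+[400,0])
d=np.load("w1.npz");
```

```text
[463.54130472 120.199892    91.95995279] [ 8.88285423e-02 -3.61142806e-02  1.99468287e+00  1.27204393e-05
  1.18297921e+00  3.79465566e-01]
0 side [250.18674535 236.37974729] scene [626.92812937 281.50749003]
20 side [251.25134328 215.36357612] scene [626.94695793 263.28307933]
40 side [252.33205693 194.02926524] scene [626.96604809 244.8054655 ]
70 side [253.98415407 161.41530317] scene [626.99518588 216.60262422]
hinge [151.45907918 283.98319724] [507.5890823  293.83223614]
tip [289.20829286 180.08458017] [673.26709996 243.06505028]
tipb [286.83187811 217.60904517] [672.66840946 275.76531797]
```

The scene, side and wrist views all show the real fingertips ending about 22–30 mm above the reported TCP, just over the bar's top edge, so both passes missed it. I'll open, go 22 mm lower and try the grip again.

Run:
```python
from station import manip
from h import *
np.set_printoptions(precision=2,suppress=True)
f0=np.array(manip.get_wrist_force())
manip.grip(40); p,R,n=gpose(1.994,dz=-48)
for z in (p[2]+11,p[2]):
    manip.movel([p[0],p[1],z],max_speed=60); print(manip.get_wrist_force()-f0,manip.get_tcp_pos())
manip.grip(4,4)
print(manip.get_clock(),"opening",manip.get_opening(),manip.get_wrist_force()-f0)
r=manip.read_camera("scene"); cv2.imwrite("pics/s7.png",cv2.resize(r["color"][150:250,200:300],(500,500),interpolation=cv2.INTER_CUBIC))
```

```text
[ 0.95  0.38 -0.75] [462.74 120.13  80.06]
[ 0.66  0.86 -0.93] [462.93 120.13  69.26]
25.725 opening 10.505688992345146 [ 0.28 -0.15 -0.1 ]
```

View pics/s7.png

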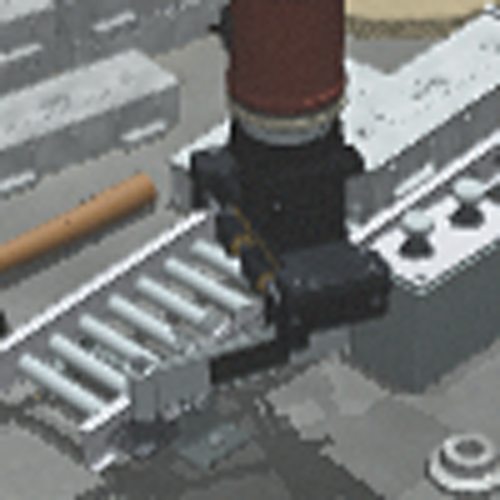

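The opening reads 10.5 mm, so the bar is between the pads, and the fingertips really do end about 25 mm short of the reported TCP. I'll swing it with a loose cage and finish slowly against the post.

Run:
```python
from station import manip
from h import *
np.set_printoptions(precision=2,suppress=True)
f0=np.array(manip.get_wrist_force())
manip.grip(14)
q=1.994;ok=True
for q in list(np.arange(1.8,0.15,-0.2))+[0.08]:
    p,R,n=gpose(q,dz=-48); manip.movel(p,max_speed=90,frame=R)
    f=np.array(manip.get_wrist_force())-f0
    if np.linalg.norm(f)>12: print("STOP",q,f);ok=False;break
print(q,manip.get_clock(),f)
if ok:
    while q>-0.07:
        q-=0.013; p,R,n=gpose(q,dz=-48); manip.movel(p,max_speed=40,frame=R)
        f=np.array(manip.get_wrist_force())-f0; print(round(q,3),f[:2]@n,f)
        if f[:2]@n<-4: break
print(manip.get_clock(),manip.get_tcp_pos())
r=manip.read_camera("wrist");cv2.imwrite("pics/w8.png",r["color"])
```

```text
0.08 30.0417 [ 0.01 -1.16 -0.99]
0.067 -0.7446809106526205 [ 0.44 -0.72 -1.93]
0.054 -1.8914875821709591 [ 0.73 -1.84 -0.38]
0.041 -1.7156668604751304 [ 0.05 -1.72 -1.41]
0.028 -0.9589445017378759 [ 0.16 -0.95  0.33]
0.015 -3.26008242172504 [-0.11 -3.3  -0.64]
0.002 -8.302066310878171 [-0.59 -8.45  1.96]
31.5417 [606.7  240.6   61.08]
```

View pics/w8.png

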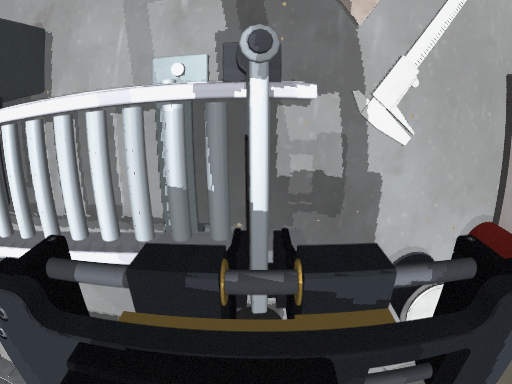

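The bar is shut across the track, with 8 N against the post. I'll let go, lift and go above the buttons.

Run:
```python
from station import manip
from h import *
np.set_printoptions(precision=2,suppress=True)
manip.grip(26)
p=np.array(manip.get_tcp_pos()); manip.movel(p+[0,0,110],max_speed=250)
M=(A+B)/2
manip.move_ptp([M[0],M[1],135],down(TY-np.pi/2))
manip.grip(45)
print(manip.get_clock(),manip.get_tcp_pos(),manip.get_wrist_force(),manip.get_opening())
for n in("wrist","side","scene"):
    r=manip.read_camera(n);cv2.imwrite(f"pics/{n}9.png",r["color"]);np.savez(f"{n}9.npz",**r)
a=cv2.imread("pics/side9.png")[140:270,200:330];b=cv2.imread("pics/scene9.png")[150:250,200:320]
cv2.imwrite("pics/s9.png",np.hstack([cv2.resize(a,(390,390),interpolation=cv2.INTER_CUBIC),cv2.copyMakeBorder(cv2.resize(b,(408,340),interpolation=cv2.INTER_CUBIC),0,50,0,0,cv2.BORDER_CONSTANT)]))
```

```text
35.625 [499.3  -60.84 135.  ] [-0.42 -0.48  0.78] 45.24581697140007
```

View pics/wrist9.png

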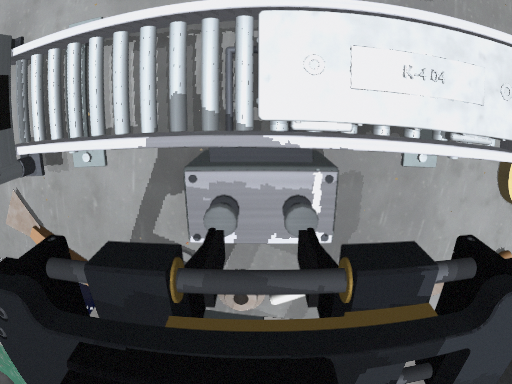

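View pics/s9.png

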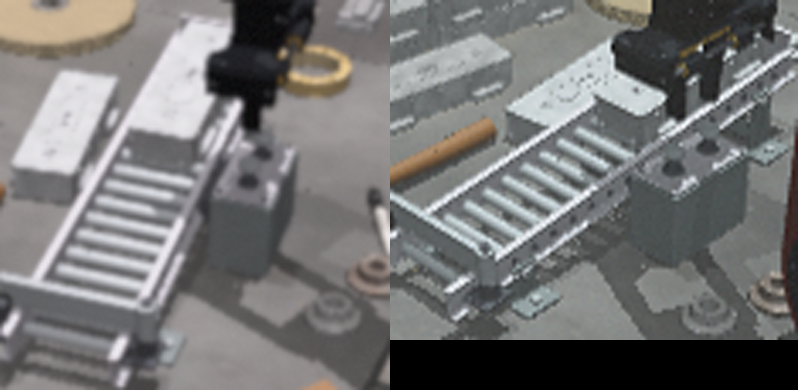

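The arm shows shut in the side and scene views. The buttons at (221,213) and (300,213) sit symmetrically about the tool column at 260. I'll check their positions from this closer view.

Run:
```python
from h import *
np.set_printoptions(precision=1,suppress=True)
d=np.load("wrist9.npz")
im=d["color"][160:250,180:345]
cv2.imwrite("pics/w9a.png",cv2.resize(im,None,fx=4.8,fy=4.8,interpolation=cv2.INTER_CUBIC))
print(wonz(d,(221,213),130),wonz(d,(300,213),130),B,A,d["extrinsics"][:3,3])
```

```text
[502.2 -31.9 130. ] [509.7 -88.5 130. ] [495.3 -31.4] [503.3 -90.3] [581.  -50.3 330. ]
```

View pics/w9a.png

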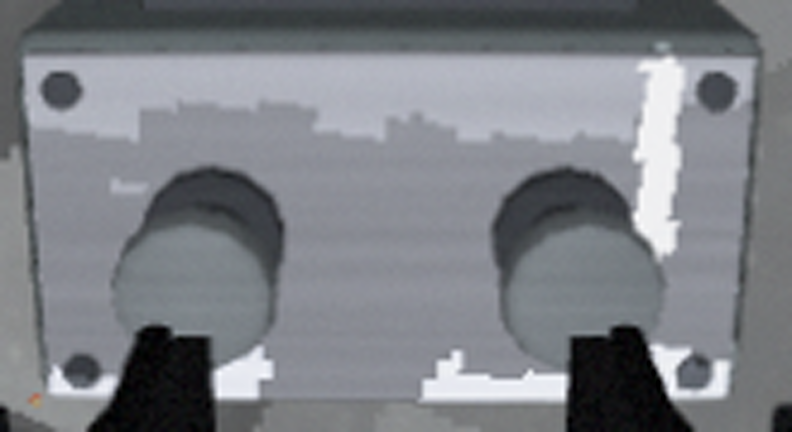

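The refined head centres, (220,220) and (301,221), fall on the measured button positions. I'll press with force feedback.

Run:
```python
from station import manip
from h import *
np.set_printoptions(precision=2,suppress=True)
f0=np.array(manip.get_wrist_force()); M=(A+B)/2
print(wonz(np.load("wrist9.npz"),(220.2,220.4),130),wonz(np.load("wrist9.npz"),(301.5,221.5),130))
z=114; manip.movel([M[0],M[1],z],max_speed=80)
while z>74:
    z-=2; manip.movel([M[0],M[1],z],max_speed=50)
    f=manip.get_wrist_force()-f0; print(z,round(f[2],1),end="; ")
    if f[2]>25: break
print(manip.get_clock(),manip.get_tcp_pos(),f,manip.get_wrist_torque())
manip.sleep(0.3)
print(manip.get_wrist_force()-f0,manip.get_tcp_pos())
for n in("wrist","side"):
    r=manip.read_camera(n);cv2.imwrite(f"pics/{n}10.png",r["color"])
```

```text
[496.3  -31.79 130.  ] [503.32 -90.77 130.  ]
112 0.3; 110 -0.4; 108 0.2; 106 0.2; 104 -0.0; 102 0.5; 100 0.4; 98 1.1; 96 5.6; 94 6.4; 92 7.1; 90 7.7; 88 9.2; 86 9.4; 84 11.0; 82 18.1; 80 32.1; 40.4417 [499.75 -60.97  83.97] [-12.42   3.84  32.14] [ 0.58  2.51 -0.01]
[-11.45   4.51  31.66] [499.75 -60.96  83.96]
```

View pics/wrist10.png

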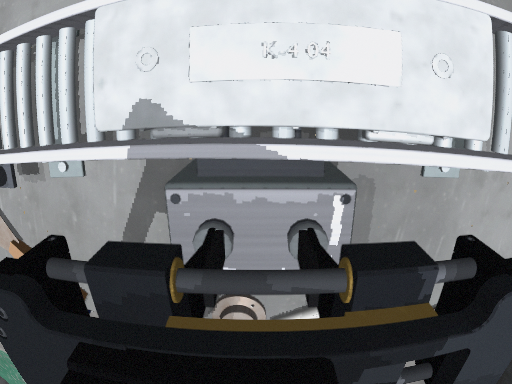

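The force profile shows contact at 97, about 11 N near the bottom, then a stop at 83–84, which is the full 14 mm. The casting is already rolling, with its front at column 95. I'll hold and watch.

Run:
```python
from station import manip
from h import *
ims=[]
for k in range(4):
    manip.sleep(1.15); r=manip.read_camera("side")["color"]; ims.append(r[130:275,180:320]); print(manip.get_clock(),manip.get_wrist_force()[2])
w=manip.read_camera("wrist"); cv2.imwrite("pics/w11.png",w["color"])
t=[cv2.resize(i,(395,290),interpolation=cv2.INTER_CUBIC) for i in ims]
cv2.imwrite("pics/s11.png",np.vstack([np.hstack(t[:2]),np.hstack(t[2:])]))
```

```text
42.0417 30.784267054358377
43.2417 31.645253176580116
44.4417 30.498197143877558
45.6417 31.06590310405265
```

View pics/s11.png

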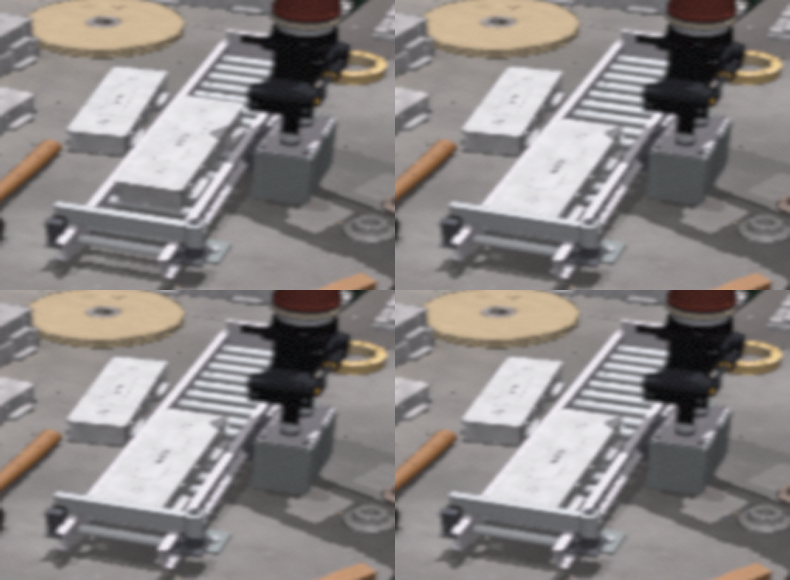

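View pics/w11.png

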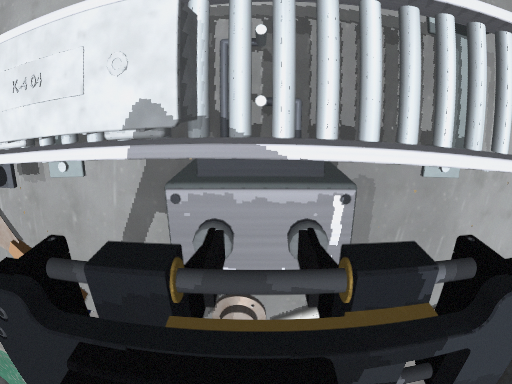

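The casting has been at rest against the shut arm for the last three frames. The pins, at (261,30) and (260,100), are now clear of it. I'll release slowly, draw back and check.

Run:
```python
from station import manip
from h import *
M=(A+B)/2
manip.movel([M[0],M[1],115],max_speed=60)
manip.movel([M[0],M[1],230],max_speed=150)
manip.move_ptp([420,-60,250],down(TY-np.pi/2))
print(manip.get_clock(),manip.get_wrist_force(),manip.get_qvel())
w=manip.read_camera("wrist");np.savez("w12.npz",**w); cv2.imwrite("pics/w12.png",w["color"])
r=manip.read_camera("side"); cv2.imwrite("pics/s12.png",r["color"])
```

```text
47.7667 [ 0.21418463  0.2818567  -0.2743096 ] [ 7.49801114e-03  3.98354613e-02 -2.54690243e-02 -9.47499047e-05
 -7.62990141e-03  2.39535327e-03]
```

View pics/w12.png

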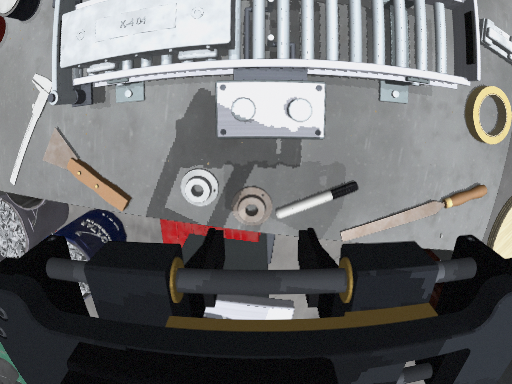

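View pics/s12.png

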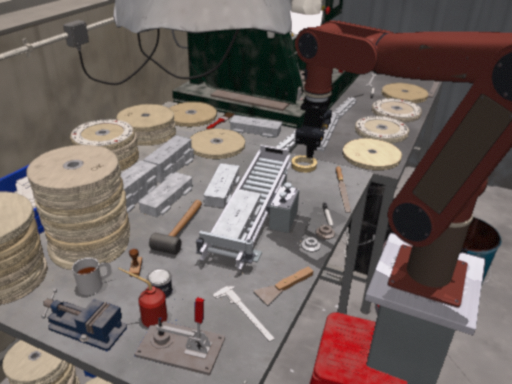

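The casting rests against the shut arm at (60,40). Both buttons are up at (242,108) and (298,108), the bystanders are in place and the robot is clear. I'm handing the job in.

Run:
```python
from station import manip
manip.sleep(0.3); print(manip.get_clock(),abs(manip.get_qvel()).max()); print(manip.hand_in())
```

```text
48.1667 0.0058713979222716674
the job is handed in; nothing more can be done
None
```

I shut the stop arm against its post and pressed both release buttons fully down together. I held them until the casting had rolled down and stopped against the arm. Then I let the buttons up, drew back and handed in at 48.2 s.

**Last checks:**
- **Stop arm:** it met the post at about 8 N and shows straight across the track in the pictures.
- **Buttons:** they went about 14 mm down to a hard stop at about 32 N in total. After release both show as up.
- **Casting:** it was in the same place in three side-camera pictures 1.2 s apart before I released the buttons, and still against the arm afterwards. I judged this by eye and did not measure its position.
- **Other things on the bench:** none appeared to have moved.
- **Robot:** it ended clear of everything, with the wrist force near zero.

**Disagreement found:** the real fingertips end about 25–30 mm short of the reported TCP. Because of this, my first full sweep and a shorter second try passed over the stop arm without moving it. I confirmed the offset from the pictures and by closing on the 10 mm bar (opening read 10.5 mm). I then worked lower, using force and opening readings instead of the nominal height.

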